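# Hang the parts cup in the kit tote

## Robot

A 6-joint arm with a two-finger parallel gripper is mounted at the origin on a cart in front of the work surface, level with it; the furniture and walls round the work are solid. World frame = base frame: x ahead of the robot, y to its left, z up, the work surface at z = 0. Lengths are in m, angles in rad, forces in N, time in s.
With the tool pointing down it reaches from about 0.375 to 0.9 m from the base axis. Payload 3.1 kg.
Tool frame: the origin (TCP) lies midway between the tips of the shut fingers; the grasp point (between the pads) lies 19 mm behind it; y points along the fingers, z is the direction in which the jaws open and shut, and the axes are right-handed (so a half turn about y gives the same grasp; the last joint's range is limited). The gripper opens to 87 mm and grips with 3 to 60 N. Pads are 19 mm wide; open, the fingers measure 117 mm over their backs; the gripper's body (75 mm by 190 mm) begins 51 mm behind the grasp point.
Start: joints at [-1.472, 0.527, 1.433, -0, 1.181, -0.178], TCP at [0.171, -0.601, 0.223] pointing down, gripper open.
Joint ranges: [-3.08, 3.08], [-0.75, 2.2], [0.22, 2.44], [-1.43, 4.57], [0, 2.65], [-2.85, 2.85]. Speed limits (rad/s): [2.79, 2.79, 3.14, 3.14, 3.14, 3.14].

## Interface

Orientations are given as a rotation vector (axis times angle).
In Python, from workcell import ctrl gives the robot as it stands.
- The arm moves only by the tool carry_out, never from a script. Its arguments are lists of equal length, an entry for each row: "twist": the turn, a rotation vector about the tool's x, y, z in degrees, a list of three; "slide": the shift along the tool's x, y, z in m, a list of three; "gripper": the closure in counts, from 0 (fully open) to 255 (shut). A call has 1 to 10 rows; each row shifts and turns the commanded pose from where the row before left it, along the tool's axes as they then stand; what a row does not reach is not made up. A row lasts 1/10 s, in which the tool goes at most 50 mm and 8.59 degrees, less where a joint would pass 70% of its speed; a pose out of reach is approached as far as the arm can. A call is refused whole if a number of a shift passes 0.05 or a number of a turn 8.59, either way. A call with a gripper value outside its range is refused whole. The fingers move at their own pace and stop on an object; "grip_force" is the grip in N (left out, the last holds). Time passes only in rows, so rows that do not move let the fingers close. It gives the time, the measured TCP pose, the force and the opening at its end, in the units of the state.
- ctrl.state(): the state, without advancing time (a new reading comes with each control period).
- ctrl.get_image(name): name is "side" or "top"; returns the picture (400x640x3 uint8, blue, green, red); there is no depth.
- ctrl.camera_params(name): a dict with "camera_matrix" (3x3 intrinsics, pixels), "rvec" (rotation vector, rad) and "tvec" (3), from world to camera coordinates, as OpenCV has them. Camera axes: x right, y down, z forward; pixel columns grow to the right and rows downward; lengths in m; the calibration is good to about 2 mm. A picture is of the moment at which its call begins. camera_params takes no time and is no camera call.
- ctrl.hand_in(): hands the job in, once; it reports no verdict.
The state is a dict: "time": time; "joint_pos": joint angles; "joint_vel": joint speeds; "effort": joint torques, N m; "tcp_pos": TCP position; "tool_rot": TCP orientation; "force": force on the tool from outside, world axes, zero at the start; "moment": the same for the moment, N m; "gripper_width": finger opening in m.
Only numpy, scipy, OpenCV 4.12 (cv2) and the standard library are available. Lean on these libraries where they do the work, as an engineer would, in place of code of your own. Each camera call takes 0.05 s, during which the arm holds its last target. There are 200 camera calls.

## Task

Pick up the small parts cup by its grip and hang it inside the blue kit tote: hook its bent lip over the aluminium hanger rail on the tote's long wall and slide it along the rail, pressing only lightly, until the tab under the lip drops into the rail's notch. Press it fully home, so that it hangs straight and the lip lies on the rail, and let go. Be gentle: do not ram the rail, shove the tote about, or disturb the panel in the tote and the small parts standing near by.

Things in the scene. Friction and masses are not known exactly. Their poses are not given: they have to be found in the camera images.
- cup: Loose grey plastic hang-in parts cup, open at the top, about 0.13 kg, box 50 (x) x 84 (y) x 78 (z) mm, wall 3. Origin: centre of its underside; z up. At its -x side stands a bent lip, 64 mm wide along y, with a finger grip on it. It starts upright on the worktop. (Keep the arm clear of the frame post at the front left, 28 mm thick, 1.2 m high, at x = 275, y = 435 mm.)
- cup_lip (a point): Middle of the roof of the lip's channel, at (-30.5, 0, 80) mm in the cup's frame. The channel is open downward, 11 mm wide along x between the cup's back wall (face 5.5 mm to +x) and the lip's outer leg (face 5.5 mm to -x, 4 mm thick). The leg runs straight down 20 mm, then flares 5 mm outward over the next 9 mm.
- cup_tab (a point): Lowest point of the tab, at (-30.5, 0, 72) mm in the cup's frame: the tab fills the channel's middle, 10 mm wide along y, hangs 8 mm below the channel's roof and has a round nose of radius 5 mm.
- cup_grip (a point): Centre of the cup's finger grip, at (-30.5, 0, 98.5) mm in the cup's frame: a block 12 (x) x 44 (y) x 26 (z) mm on top of the lip. Take it across its 12 mm.
- tote: Loose blue open tote, about 1.75 kg, pushed sideways hard (some 10 N) it slides; 160 (x) x 240 (y) x 95 (z) mm, wall 5, floor 5. Origin: centre of its underside, z up. Its long -x wall, on the robot's side, wears the hanger rail. With the tab riding on the rail the cup's origin is at x = -47, z = 35.5 mm in this frame; fully home at z = 27.5 mm, the lip's roof on the rail.
- tote_wall (a point): Middle of the tote's -x wall at the height of the rail's top: (-77.5, 0, 107.5) mm in the tote's frame, same axes. The aluminium rail, 8 mm wide, 180 long, runs along y through it (channel play 1.5 mm each side). Its one notch, 13 mm along y, 9.5 deep, lies anywhere within 30 mm of this point along y: not measured, but seen, or felt when the tab drops in. The rail does not shift.
- heater_panel: Black heater control panel, 66 x 200 x 42 mm, lying along the far (+x) side of the tote's floor; origin: centre of its underside. Bystander, stays there.
- relay_a: Black relay, 28 x 28 x 40 mm, standing on the worktop toward the robot; origin: centre of its underside. Bystander.
- relay_b: Second black relay, 28 x 28 x 40 mm, same as the other. Bystander.
- dial_cap: Chrome dial cap, 36 mm across and 16 mm high, on the worktop toward the robot; origin: centre of its underside. Bystander.

How it is judged:
On the way:
1. the lip is hooked over the rail while the gripper holds the cup, not yet home (x of cup in the frame of tote between -0.0515 and -0.0425 m and z of cup in the frame of tote between 0.031 and 0.045 m and contact force between the fingers and cup above 0.5 N), for 0.1 s.
At the end, for the whole second after the job is handed in: The released cup hangs at rest by its lip on the rail, tab in the notch: origin in the tote's frame at z = 27.5 +- 2.5 mm, x = -47 +- 3.5 mm, |y| under 34 mm, its z within 0.07 rad and its x within 0.09 rad of the tote's; the tote is at rest and flat (0.03 rad) (x of cup in the frame of tote between -0.0505 and -0.0435 m and z of cup in the frame of tote between 0.025 and 0.03 m and y of cup in the frame of tote between -0.034 and 0.034 m and angle between the z axis of cup and the z axis of tote, either way round below 0.07 rad and angle between the x axis of cup and the x axis of tote, either way round below 0.09 rad and linear speed of each of cup, tote below 0.01 m/s and angle between tote's own z axis and vertical below 0.03 rad and contact force between the fingers and cup below 0.1 N); the robot touches nothing.
It fails at once if the cup is pressed or knocked against the tote or its rail with more than 30 N (contact force between cup and tote above 30 N).
It fails at once if the tote is shoved more than 20 mm (distance of tote from where it was at the start of the episode above 0.02 m).
It fails at once if the panel in the tote is moved more than 25 mm (distance of heater_panel from where it was at the start of the episode above 0.025 m).
It fails at once if a relay or the dial cap is moved more than 20 mm (distance of any of relay_a, relay_b, dial_cap from where it was at the start of the episode above 0.02 m).
It also fails if it takes over 67 s, if anything falls off the work surface, if the arm or the gripper's body presses on something with over 40 N, if the wrist force passes 120 N, or if a joint passes its speed limit or range.

## Working session

There is one attempt and no reset: what is moved stays moved. The work goes in short steps, Python scripts to look and compute and a tool call to move; the robot and the scene stay as the last step left them, time stands still between calls to the robot, and variables do not carry over. Pictures are saved under pics/ and viewed, about 8 in all and at most 12, crops included, and the job is handed in when it is done.

Besides the shell and the picture viewer there is one more tool, called after "Call:" in YAML: its name, and indented under it one key for each argument. carry_out: Moves the arm, as the interface text tells. Its arguments: {"type":"object","properties":{"twist":{"type":"array"},"slide":{"type":"array"},"gripper":{"type":"array"},"grip_force":{"type":"number"}},"required":["twist","slide","gripper"]}

```bash
mkdir -p pics; ls
python3 - <<'E'
from workcell import ctrl
import cv2
for n in ("top","side"):
    cv2.imwrite(f"pics/{n}0.png",ctrl.get_image(n)); p=ctrl.camera_params(n); print(n,p)
print(ctrl.state())
E
```

```text
pics
top {'camera_matrix': array([[402.88042584,   0.        , 320.07992855],
       [  0.        , 402.88042584, 194.54788859],
       [  0.        ,   0.        ,   1.        ]]), 'rvec': array([ 2.13025012, -2.08828565,  0.14466049]), 'tvec': array([0.00360933, 0.49216111, 0.86793967])}
side {'camera_matrix': array([[494.41860793,   0.        , 321.71356555],
       [  0.        , 494.41860793, 208.96498926],
       [  0.        ,   0.        ,   1.        ]]), 'rvec': array([ 0.42020909, -2.4881468 ,  1.6045942 ]), 'tvec': array([0.44713183, 0.15193724, 0.78382703])}
{'time': 0.1, 'joint_pos': array([-1.47247010e+00,  5.28418949e-01,  1.43377421e+00, -2.43406429e-05,
        1.18141900e+00, -1.78489475e-01]), 'joint_vel': array([ 0.00074059, -0.00353   , -0.00454254,  0.0019105 ,  0.00094738,
       -0.00085589]), 'effort': array([-5.92801712e-06, -4.40985525e+01, -1.77150464e+01,  6.35025487e-02,
        5.33621467e-02, -4.29395084e-05]), 'tcp_pos': array([ 0.17076996, -0.60052236,  0.22164138]), 'tool_rot': array([-0.28874102,  2.07530397, -2.07107822]), 'force': array([-0.18391987, -0.11569929,  0.27627797]), 'moment': array([ 0.04028203, -0.0193127 ,  0.00678486]), 'gripper_width': 0.08715062193077328}
```

View pics/top0.png

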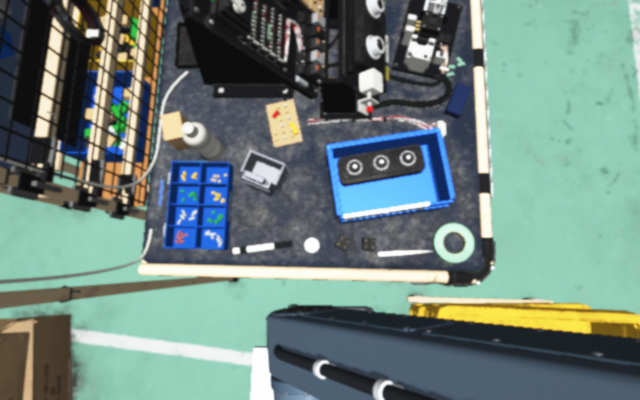

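View pics/side0.png

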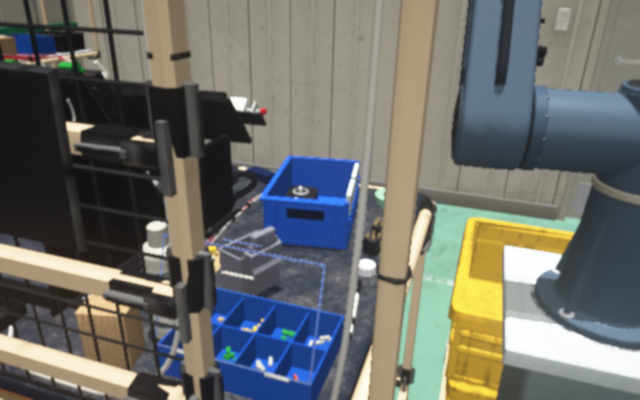

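Top view (up = +x, left = +y): the cup is at about (263,170), the tote spans (327,135)–(455,220) with its pale rail running from (343,216) to (430,205), the dial cap is at (312,244) and the relays are at (342,243) and (368,243). I'll enlarge the cup and the rail.

```bash
cat > h.py <<'E'
import numpy as np, cv2
from workcell import ctrl
def cam(n):
    p=ctrl.camera_params(n); R=cv2.Rodrigues(p["rvec"])[0]; return p,R
def p2w(n,uv,z):
    p,R=cam(n); K=p["camera_matrix"]; C=-R.T@np.ravel(p["tvec"])
    d=R.T@np.linalg.solve(K,[uv[0],uv[1],1.]); return C+d*(z-C[2])/d[2]
def w2p(n,X):
    p,R=cam(n); return cv2.projectPoints(np.array(X,float).reshape(-1,3),p["rvec"],p["tvec"],p["camera_matrix"],None)[0][:,0]
def crop(n,x0,y0,w,h,s,out,im=None):
    im=ctrl.get_image(n) if im is None else im
    c=cv2.resize(im[y0:y0+h,x0:x0+w],None,fx=s,fy=s,interpolation=cv2.INTER_CUBIC); 
    cv2.imwrite(out,c)
E
python3 - <<'E'
from h import *
t=cv2.imread("pics/top0.png")
a=cv2.resize(t[140:200,225:300],None,fx=8,fy=8,interpolation=cv2.INTER_CUBIC)[:, :600]
b=cv2.resize(t[120:260,325:465],None,fx=5,fy=5,interpolation=cv2.INTER_CUBIC)
cv2.imwrite("pics/cup.png",a)
b=cv2.resize(t[190:230,330:445],None,fx=6.95,fy=6.95,interpolation=cv2.INTER_CUBIC)
cv2.imwrite("pics/rail.png",b)
for n,uv,z in [("cup",(263,170),.1),("railL",(343,216),.1075),("railR",(430,205),.1075),("dial",(312,244),.016),("r1",(342,243),.04),("r2",(368,243),.04)]: print(n,p2w("top",uv,z).round(3))
from scipy.spatial.transform import Rotation as R
print(R.from_rotvec(ctrl.state()["tool_rot"]).as_matrix().round(3))
E
```

```text
cup [0.534 0.136 0.1  ]
railL [ 0.436 -0.038  0.108]
railR [ 0.462 -0.218  0.108]
dial [0.382 0.03  0.016]
r1 [ 0.384 -0.038  0.04 ]
r2 [ 0.385 -0.095  0.04 ]
[[-0.962 -0.     0.273]
 [-0.273  0.002 -0.962]
 [-0.    -1.    -0.002]]
```

View pics/cup.png

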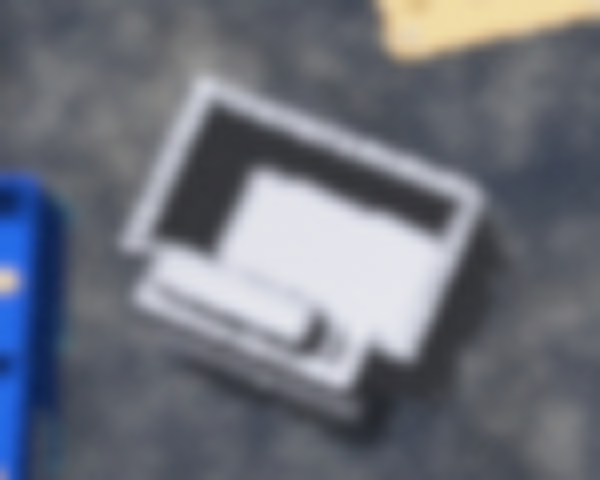

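View pics/rail.png

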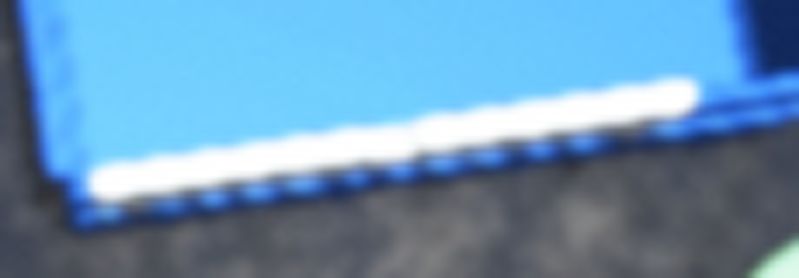

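Cup crop: the rim corners are at (205,75), (485,190), (125,245) and (410,360), and the grip lies along the lower-left, so the lip (-x) faces the robot. In the rail crop the ends are at (90,183) and (698,95), with a faint break at about x=415 that may be the notch. Next I'll fit both poses.

```bash
cat >> h.py <<'E'
from scipy.optimize import least_squares
def fit(n,M,px,x0):
    M=np.array(M,float)/1000; px=np.array(px,float)
    def f(p):
        c,s=np.cos(p[2]),np.sin(p[2]); X=np.c_[p[0]+c*M[:,0]-s*M[:,1],p[1]+s*M[:,0]+c*M[:,1],M[:,2]]
        return (w2p(n,X)-px).ravel()
    r=least_squares(f,x0,loss="soft_l1"); return r.x,f(r.x).reshape(-1,2).round(1)
E
python3 - <<'E'
from h import *
M=[(25,42,78),(25,-42,78),(-25,42,78),(-25,-42,78),(-24.5,22,111.5),(-24.5,-22,111.5),(-36.5,22,111.5),(-36.5,-22,111.5),(-40,32,85.5),(-40,-32,85.5)]
c=np.array([(205,75),(485,190),(122,245),(410,362),(165,245),(318,310),(150,282),(300,347),(135,292),(350,388)],float)
x,r=fit("top",M,(c+.5)/8-.5+[225,140],[.53,.13,-.4]); print("cup",x,np.degrees(x[2])); print(r.tolist())
def T(x,p): c,s=np.cos(x[2]),np.sin(x[2]);p=np.array(p)/1000; return np.array([x[0]+c*p[0]-s*p[1],x[1]+s*p[0]+c*p[1],p[2]])
g=T(x,(-30.5,0,98.5)); print("grip",g, w2p("side",g))
e=(np.array([(88,183),(700,95),(415,137)])+.5)/6.95-.5+[330,190]
y,r=fit("top",[(-77.5,90,107.5),(-77.5,-90,107.5)],e[:2],[.52,-.12,.14]); print("tote",y,np.degrees(y[2])); print(r.tolist())
n=p2w("top",e[2],.1075); w=T(y,(-77.5,0,107.5)); print("wall",w,"notch guess along tote y",(n-w)[:2]@[-np.sin(y[2]),np.cos(y[2])])
print("side rail ends",w2p("side",[T(y,(-77.5,90,107.5)),T(y,(-77.5,-90,107.5))]), "cup corners",w2p("side",[T(x,m) for m in M[:4]+M[4:8]]).round().tolist())
im=cv2.imread("pics/side0.png")
cv2.imwrite("pics/side_c.png",cv2.resize(im[140:300,200:380],None,fx=3.7,fy=3.7,interpolation=cv2.INTER_CUBIC))
E
```

```text
cup [ 0.54579261  0.14081097 -0.37936813] -21.736192804326432
[[0.1, 1.1], [-0.7, 0.7], [1.1, -0.1], [-0.6, -0.4], [0.6, -0.5], [0.1, -0.9], [0.1, -0.1], [0.0, -0.4], [-0.1, 1.1], [-0.6, 0.1]]
grip [0.5174612  0.15210615 0.0985    ] [[263.08718837 237.1543779 ]]
tote [ 0.52758647 -0.11493017  0.1628407 ] 9.330084880087119
[[1.0, -0.1], [-1.0, 0.1]]
wall [ 0.45111174 -0.12749463  0.1075    ] notch guess along tote y -0.006383346417940703
side rail ends [[348.01788049 194.01140917]
 [357.08237143 161.91630789]] cup corners [[219.0, 247.0], [258.0, 229.0], [240.0, 258.0], [280.0, 238.0], [249.0, 233.0], [270.0, 224.0], [255.0, 236.0], [276.0, 226.0]]
```

View pics/side_c.png

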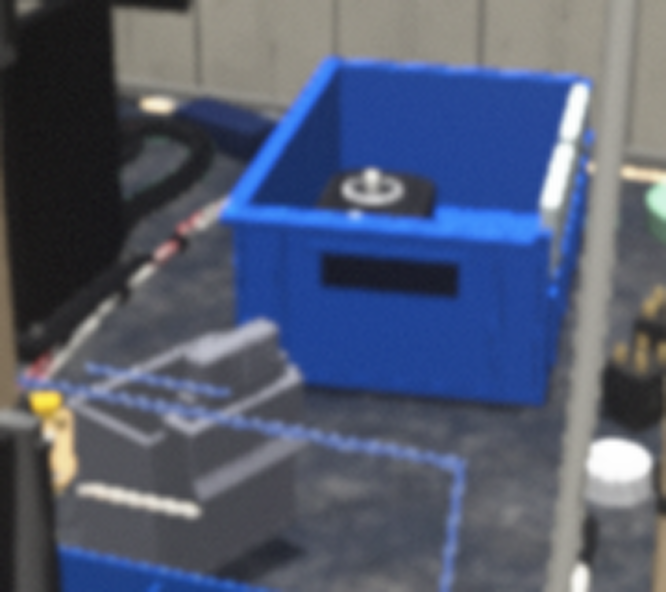

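The side crop agrees with the fit: the grip is at about (233,345), within about 2 px of the prediction. The rail notch shows as a break at about (567,142). Now I'll turn the tool and travel.

Call:
carry_out:
  twist:
    - [0,-7.5,0]
    - [0,-7.5,0]
    - [0,-7.5,0]
    - [0,-7.5,0]
    - [0,-7.5,0]
    - [0,-7.5,0]
    - [0,-7.5,0]
    - [0,0,0]
  slide:
    - [0,0,0]
    - [0,0,0]
    - [0,0,0]
    - [0,0,0]
    - [0,0,0]
    - [0,0,0]
    - [0,0,0]
    - [0,0,0]
  gripper: [125,125,125,125,125,125,125,125]
  grip_force: 25

```text
time: 0.9
tcp_pos: [0.1708, -0.6008, 0.222]
tool_rot: [-1.005, 1.483, -1.481]
force: [-0.8, -0.3, 0.1]
gripper_width: 0.045
```

Call:
carry_out:
  twist:
    - [0,0,0]
    - [0,0,0]
    - [0,0,0]
    - [0,0,0]
    - [0,0,0]
    - [0,0,0]
    - [0,0,0]
    - [0,0,0]
    - [0,0,0]
    - [0,0,0]
  slide:
    - [-0.041,0,0.002]
    - [-0.041,0,0.002]
    - [-0.041,0,0.002]
    - [-0.041,0,0.002]
    - [-0.041,0,0.002]
    - [-0.041,0,0.002]
    - [-0.041,0,0.002]
    - [-0.041,0,0.002]
    - [-0.041,0,0.002]
    - [-0.041,0,0.002]
  gripper: [125,125,125,125,125,125,125,125,125,125]

```text
time: 1.9
tcp_pos: [0.341, -0.2259, 0.2226]
tool_rot: [-1.004, 1.484, -1.485]
force: [0.9, -0.3, -0.2]
gripper_width: 0.0443
```

Call:
carry_out:
  twist:
    - [0,0,0]
    - [0,0,0]
    - [0,0,0]
    - [0,0,0]
    - [0,0,0]
    - [0,0,0]
    - [0,0,0]
    - [0,0,0]
    - [0,0,0]
    - [0,0,0]
  slide:
    - [-0.041,0,0.002]
    - [-0.041,0,0.002]
    - [-0.041,0,0.002]
    - [-0.041,0,0.002]
    - [-0.041,0,0.002]
    - [-0.041,0,0.002]
    - [-0.041,0,0.002]
    - [-0.041,0,0.002]
    - [-0.041,0,0.002]
    - [0,0,0]
  gripper: [125,125,125,125,125,125,125,125,125,125]

```text
time: 2.9
tcp_pos: [0.4954, 0.1128, 0.2227]
tool_rot: [-1.004, 1.479, -1.48]
force: [0.2, -0.5, -0.3]
gripper_width: 0.0444
```

```bash
cat >> h.py <<'E'
from scipy.spatial.transform import Rotation as Ro
def st(tgt=None,yaw=None):
    s=ctrl.state(); R=Ro.from_rotvec(s["tool_rot"]).as_matrix()
    print("t",round(s["time"],2),"tcp",s["tcp_pos"].round(4),"zyaw",np.degrees(np.arctan2(R[1,2],R[0,2])).round(2),"y",R[:,1].round(3),"F",s["force"].round(2),"M",s["moment"].round(2),"w",round(s["gripper_width"],4))
    if tgt is not None: print("slide now-axes mm",(1e3*R.T@(np.array(tgt)-s["tcp_pos"])).round(1))
    if yaw is not None:
        c,q=np.cos(np.radians(yaw)),np.sin(np.radians(yaw)); G=np.array([[q,0,c],[-c,0,q],[0,-1,0]])
        print("twist deg",np.degrees(Ro.from_matrix(R.T@G).as_rotvec()).round(2))
        if tgt is not None: print("slide new-axes mm",(1e3*G.T@(np.array(tgt)-s["tcp_pos"])).round(1))
    return s
E
python3 - <<'E'
from h import *
st([.5175,.152,.0875],-21.7)
# side notch
for uv in [(353.2,178.4)]:
    n=p2w("side",uv,.1075); a=p2w("side",(348.4,192.5),.1075); b=p2w("side",(356.8,163),.1075); print(n,a,b,np.linalg.norm(a-b),"along",np.linalg.norm(n-b)-np.linalg.norm(a-b)/2)
E
```

```text
t 2.9 tcp [0.4954 0.1128 0.2227] zyaw -21.52 y [ 0.003  0.002 -1.   ] F [ 0.21 -0.52 -0.35] M [-0.06 -0.09 -0.03] w 0.0444
slide now-axes mm [-44.3 135.3   5.9]
twist deg [-0.12  0.18 -0.14]
slide new-axes mm [-44.6 135.2   6. ]
[ 0.44809637 -0.11828418  0.1075    ] [ 0.4377685  -0.04578658  0.1075    ] [ 0.46449886 -0.20928101  0.1075    ] 0.16566514383072253 along 0.00963074293697401
```

Call:
carry_out:
  twist:
    - [0,0,0]
    - [0,0,0]
    - [0,0,0]
    - [0,0,0]
    - [0,0,0]
  slide:
    - [-0.022,0,0.003]
    - [-0.0225,0,0.003]
    - [0,0.04,0]
    - [0,0.04,0]
    - [0,0.012,0]
  gripper: [125,125,125,125,125]

```text
time: 3.4
tcp_pos: [0.5121, 0.1472, 0.1272]
tool_rot: [-1.013, 1.489, -1.482]
force: [-0.1, -0.3, 0.2]
gripper_width: 0.0444
```

Run:
```python
from h import *
s=st([.5175,.152,.0875],-21.7)
crop("side",180,150,160,120,5,"pics/s1.png"); print(w2p("side",s["tcp_pos"]))
```

```text
t 3.4 tcp [0.5121 0.1472 0.1272] zyaw -21.77 y [-0.008 -0.001 -1.   ] F [-0.06 -0.31  0.15] M [-0.03 -0.04  0.  ] w 0.0444
slide now-axes mm [-6.6 39.6  3.6]
twist deg [ 0.43 -0.07  0.22]
slide new-axes mm [-6.5 39.7  3.3]
[[267.25120521 219.47056459]]
```

View pics/s1.png

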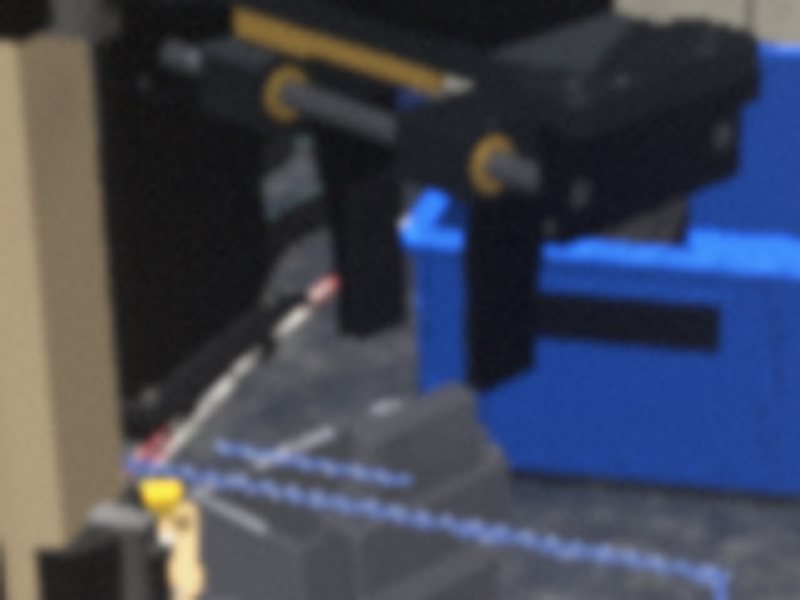

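The fingers straddle the grip block: tips at crop (372,330) and (500,385), grip top centred near (420,414). I'll descend and close.

Call:
carry_out:
  twist:
    - [0.4,0,0.2]
    - [0,0,0]
    - [0,0,0]
    - [0,0,0]
  slide:
    - [-0.005,0,0.0015]
    - [0,0.015,0]
    - [0,0.014,0]
    - [0,0.006,0]
  gripper: [125,125,125,125]

```text
time: 3.85
tcp_pos: [0.5202, 0.1522, 0.0967]
tool_rot: [-0.996, 1.475, -1.485]
force: [0.6, 0.3, 0.1]
gripper_width: 0.0442
```

Run:
```python
from h import *
s=st([.5175,.152,.0875],-21.7)
```

```text
t 3.85 tcp [0.5202 0.1522 0.0967] zyaw -21.69 y [ 0.011  0.001 -1.   ] F [0.62 0.28 0.08] M [-0.07 -0.03 -0.05] w 0.0442
slide now-axes mm [ 1.2  9.2 -2.5]
twist deg [-0.55  0.01 -0.28]
slide new-axes mm [ 1.2  9.2 -2.5]
```

Call:
carry_out:
  twist:
    - [0,0,0]
    - [0,0,0]
    - [0,0,0]
  slide:
    - [0,0.003,-0.001]
    - [0,0.003,0]
    - [0,0,0]
  gripper: [125,125,125]

```text
time: 4.15
tcp_pos: [0.5184, 0.1526, 0.0901]
tool_rot: [-0.998, 1.476, -1.484]
force: [0.7, 0.7, 0.3]
gripper_width: 0.0445
```

Run:
```python
from h import *
s=st([.5175,.152,.0875],-21.7)
```

```text
t 4.15 tcp [0.5184 0.1526 0.0901] zyaw -21.65 y [ 0.009  0.001 -1.   ] F [0.74 0.66 0.32] M [-0.03 -0.08  0.05] w 0.0445
slide now-axes mm [ 0.9  2.6 -0.7]
twist deg [-0.45  0.05 -0.23]
slide new-axes mm [ 0.9  2.6 -0.6]
```

Call:
carry_out:
  twist:
    - [-0.4,0,-0.2]
    - [0,0,0]
    - [0,0,0]
    - [0,0,0]
    - [0,0,0]
    - [0,0,0]
    - [0,0,0]
    - [0,0,0]
    - [0,0,0]
  slide:
    - [0,0.002,0]
    - [0,0,0]
    - [0,0,0]
    - [0,0,0]
    - [0,0,0]
    - [0,0,0]
    - [0,0,0]
    - [0,0,0]
    - [0,0,0]
  gripper: [125,125,255,255,255,255,255,255,255]
  grip_force: 25

```text
time: 5.05
tcp_pos: [0.5178, 0.1525, 0.0873]
tool_rot: [-1.007, 1.482, -1.482]
force: [-0.4, -0.2, -1.6]
gripper_width: 0.0117
```

Run:
```python
from h import *
s=st([.5175,.152,.0875],-21.7)
```

```text
t 5.05 tcp [0.5178 0.1525 0.0873] zyaw -21.64 y [-0.001 -0.    -1.   ] F [-0.45 -0.2  -1.58] M [-0.06 -0.03  0.  ] w 0.0117
slide now-axes mm [ 0.6 -0.2 -0.1]
twist deg [0.03 0.06 0.02]
slide new-axes mm [ 0.6 -0.2 -0.1]
```

The width of 11.7 mm matches the 12 mm grip. Lift, turn to the tote's yaw (+31°), then carry.

Call:
carry_out:
  twist:
    - [0,0,0]
    - [0,0,0]
    - [0,0,0]
    - [0,0,0]
    - [0,0,0]
    - [0,-7.75,0]
    - [0,-7.75,0]
    - [0,-7.75,0]
    - [0,-7.75,0]
    - [0,0,0]
  slide:
    - [0,-0.02,0]
    - [0,-0.03,0]
    - [0,-0.03,0]
    - [0,-0.03,0]
    - [0,-0.03,0]
    - [0,0,0]
    - [0,0,0]
    - [0,0,0]
    - [0,0,0]
    - [0,0,0]
  gripper: [255,255,255,255,255,255,255,255,255,255]

```text
time: 6.05
tcp_pos: [0.5176, 0.1525, 0.2273]
tool_rot: [-1.283, 1.089, -1.088]
force: [1.0, -0.2, -1.9]
gripper_width: 0.012
```

Call:
carry_out:
  twist:
    - [0,0,0]
    - [0,0,0]
    - [0,0,0]
    - [0,0,0]
    - [0,0,0]
    - [0,0,0]
    - [0,0,0]
    - [0,0,0]
    - [0,0,0]
    - [0,0,0]
  slide:
    - [0.015,0,-0.008]
    - [0.03,0,-0.014]
    - [0.03,0,-0.014]
    - [0.03,0,-0.014]
    - [0.03,0,-0.014]
    - [0.03,0,-0.014]
    - [0.03,0,-0.014]
    - [0.03,0,-0.014]
    - [0.015,0,-0.006]
    - [0,0,0]
  gripper: [255,255,255,255,255,255,255,255,255,255]

```text
time: 7.05
tcp_pos: [0.4464, -0.1045, 0.2276]
tool_rot: [-1.28, 1.092, -1.093]
force: [0.4, 0.2, -1.1]
gripper_width: 0.0117
```

Run:
```python
from h import *
s=st([.447,-.1028,.227],9.33)
t=ctrl.get_image("top"); cv2.imwrite("pics/t2raw.png",t)
d=ctrl.get_image("side"); cv2.imwrite("pics/s2raw.png",d)
a=cv2.resize(t[150:250,320:450],None,fx=4.5,fy=4.5,interpolation=cv2.INTER_CUBIC)
b=cv2.resize(d[110:250,290:390],None,fx=4.2,fy=4.2,interpolation=cv2.INTER_CUBIC)
h=600; c=np.zeros((600,800,3),np.uint8); 
b=cv2.resize(d[130:220,290:380],None,fx=6.6,fy=6.6,interpolation=cv2.INTER_CUBIC)
cv2.imwrite("pics/s2.png",b)
```

```text
t 7.05 tcp [ 0.4464 -0.1045  0.2276] zyaw 8.99 y [ 0.    -0.001 -1.   ] F [ 0.43  0.23 -1.08] M [ 0.06 -0.07 -0.04] w 0.0117
slide now-axes mm [-1.6  0.6  0.9]
twist deg [-0.01 -0.34  0.04]
slide new-axes mm [-1.6  0.6  0.9]
```

View pics/s2.png

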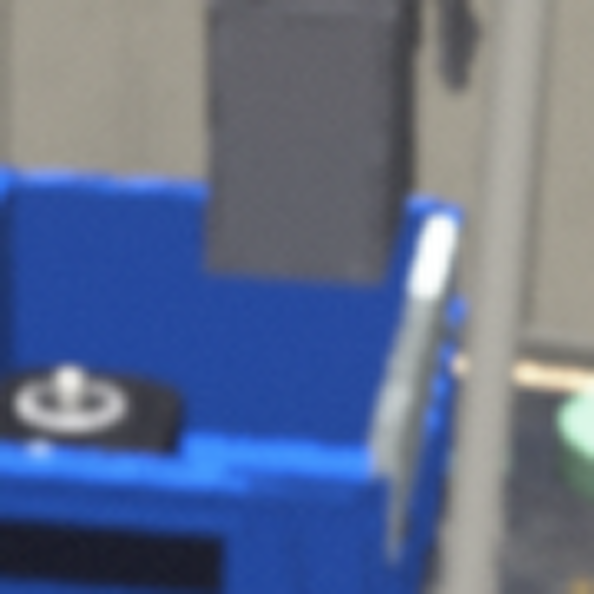

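The cup hangs upright from the grip, aligned with the tote and just inboard of the rail, which runs from (440,213) to (390,460) in the crop; its shadow falls on the rail. I'll take the notch position from intensity profiles along the rail in the first pictures.

Run:
```python
from h import *
for n,a,b in (("top",None,None),("side",None,None)):
    im=cv2.imread(f"pics/{n}0.png").astype(np.float32).min(2)
    yaw=.1628; w=np.array([.4511,-.1275,.1075]); u=np.array([-np.sin(yaw),np.cos(yaw),0]); v=np.array([np.cos(yaw),np.sin(yaw),0])
    print(n)
    for off in (-4,-2,0,2,4):
        ys=np.arange(-100,101,5); P=w2p(n,[w+u*y/1000+v*off/1000 for y in ys]).astype(np.float32)
        if n=="side": P[:,1]+=1.5
        print(off,cv2.remap(im,P[None,:,0],P[None,:,1],cv2.INTER_LINEAR)[0].astype(int).tolist())
```

```text
top
-4 [46, 51, 120, 205, 214, 197, 213, 215, 207, 216, 212, 212, 222, 209, 209, 220, 216, 223, 216, 226, 241, 240, 223, 226, 226, 225, 226, 219, 226, 227, 224, 230, 228, 232, 234, 226, 236, 236, 185, 62, 45]
-2 [62, 74, 182, 248, 249, 242, 249, 249, 245, 250, 248, 247, 251, 246, 246, 251, 248, 250, 250, 246, 253, 253, 249, 251, 252, 249, 252, 252, 250, 252, 252, 251, 252, 252, 252, 252, 251, 252, 226, 77, 45]
0 [76, 87, 217, 254, 253, 253, 254, 253, 253, 254, 253, 253, 253, 253, 253, 253, 253, 253, 253, 248, 253, 253, 253, 254, 253, 253, 253, 254, 253, 253, 253, 254, 253, 253, 254, 253, 253, 253, 234, 79, 44]
2 [86, 94, 226, 252, 252, 252, 252, 252, 252, 253, 252, 252, 252, 251, 252, 252, 251, 252, 250, 238, 243, 251, 252, 251, 251, 252, 251, 251, 251, 248, 251, 251, 247, 251, 251, 247, 251, 248, 219, 83, 50]
4 [95, 99, 199, 239, 236, 231, 240, 231, 231, 241, 230, 234, 240, 226, 234, 236, 224, 235, 232, 198, 206, 214, 224, 230, 223, 226, 230, 222, 225, 220, 217, 225, 219, 218, 225, 216, 218, 216, 174, 87, 66]
side
-4 [119, 123, 136, 161, 181, 191, 194, 190, 186, 189, 194, 195, 190, 
[... 271 characters left out ...]
0, 240, 243, 245, 243, 242, 246, 246, 244, 244, 248, 245, 235, 206, 171, 155]
0 [131, 179, 222, 244, 248, 248, 249, 250, 250, 249, 249, 249, 250, 250, 250, 251, 250, 245, 234, 218, 213, 234, 246, 249, 250, 250, 250, 251, 251, 250, 251, 251, 251, 251, 251, 251, 250, 241, 214, 175, 158]
2 [138, 190, 231, 245, 248, 248, 249, 250, 249, 247, 248, 249, 249, 248, 248, 249, 248, 242, 229, 208, 203, 226, 241, 246, 247, 247, 248, 249, 248, 247, 247, 249, 247, 247, 248, 247, 244, 233, 200, 160, 141]
4 [129, 173, 211, 233, 231, 232, 236, 238, 232, 225, 228, 233, 232, 224, 226, 229, 228, 210, 187, 162, 160, 187, 207, 222, 222, 217, 221, 230, 220, 211, 214, 222, 214, 211, 218, 211, 201, 183, 148, 115, 98]
```

Both views put the notch at about y = -4 ± 3 mm in the tote's frame, and they agree on the rail line. Next I'll check the held cup's pose against the side picture.

Run:
```python
from h import *
s=st(); t=s["tcp_pos"]; yaw=np.radians(8.99)
def C(p):
    p=(np.array(p)-[-30.5,0,87.3])/1000; c,q=np.cos(yaw),np.sin(yaw); return t+[c*p[0]-q*p[1],q*p[0]+c*p[1],p[2]]
P=w2p("side",[C((25,42,0)),C((-25,42,0)),C((-25,-42,0)),C((25,42,40)),C((-25,42,40))]); print(((P-[290,130]+.5)*6.6-.5).round(0).tolist())
im=cv2.imread("pics/s2raw.png")[:,:,0].astype(int)
for r in (145,150,155,160,165): print(r,im[r,316:356].tolist())
yaw2=np.radians(9.33); u=np.array([-np.sin(yaw2),np.cos(yaw2),0])
st(np.array([.4511,-.1275,.227])+.015*u+.0025*np.array([np.cos(yaw2),np.sin(yaw2),0]),9.33)
```

```text
t 7.15 tcp [ 0.4464 -0.1024  0.2274] zyaw 9.18 y [-0.     0.001 -1.   ] F [ 0.59  0.34 -0.85] M [ 0.04 -0.12 -0.05] w 0.0117
[[203.0, 269.0], [381.0, 284.0], [414.0, 188.0], [206.0, 131.0], [388.0, 145.0]]
145 [141, 143, 144, 143, 131, 110, 94, 100, 103, 105, 106, 108, 106, 105, 106, 105, 106, 107, 106, 107, 105, 104, 104, 107, 105, 106, 105, 104, 105, 105, 104, 102, 97, 86, 77, 76, 92, 123, 140, 145]
150 [143, 144, 144, 143, 135, 124, 107, 105, 107, 107, 106, 106, 105, 106, 107, 105, 107, 106, 107, 105, 107, 106, 106, 105, 106, 104, 106, 105, 107, 105, 106, 102, 95, 82, 74, 73, 90, 121, 141, 145]
155 [143, 145, 147, 143, 136, 120, 104, 103, 105, 108, 107, 108, 105, 105, 107, 106, 106, 107, 105, 107, 107, 107, 105, 106, 105, 106, 106, 107, 107, 102, 101, 96, 87, 78, 73, 75, 89, 119, 138, 143]
160 [169, 171, 174, 177, 169, 138, 108, 99, 106, 107, 106, 105, 107, 108, 104, 106, 106, 106, 107, 106, 108, 107, 106, 106, 106, 108, 106, 107, 105, 106, 102, 96, 87, 79, 88, 136, 194, 220, 223, 210]
165 [159, 157, 158, 149, 135, 115, 105, 103, 106, 107, 106, 106, 105, 106, 105, 108, 106, 106, 107, 106, 106, 107, 106, 105, 106, 107, 105, 106, 106, 103, 98, 93, 85, 92, 116, 143, 158, 186, 233, 251]
t 7.15 tcp [ 0.4464 -0.1024  0.2274] zyaw 9.18 y [-0.     0.001 -1.   ] F [ 0.59  0.34 -0.85] M [ 0.04 -0.12 -0.05] w 0.0117
slide now-axes mm [10.5  0.4  3.1]
twist deg [ 0.01 -0.15 -0.04]
slide new-axes mm [10.5  0.4  3.1]
```

The held cup is within 0.5 px of the prediction in the side view. I'll position it with a small inboard bias toward the flared side, then descend to just above the rail.

Call:
carry_out:
  twist:
    - [0,-0.15,0]
    - [0,0,0]
    - [0,0,0]
    - [0,0,0]
    - [0,0,0]
    - [0,0,0]
    - [0,0,0]
    - [0,0,0]
  slide:
    - [0.0105,0,0.004]
    - [0,0,0]
    - [0,0.02,0]
    - [0,0.02,0]
    - [0,0.02,0]
    - [0,0.012,0]
    - [0,0,0]
    - [0,0,0]
  gripper: [255,255,255,255,255,255,255,255]

```text
time: 7.95
tcp_pos: [0.4527, -0.1119, 0.1556]
tool_rot: [-1.283, 1.086, -1.086]
force: [0.8, -0.7, -0.7]
gripper_width: 0.0118
```

Run:
```python
from h import *
yaw2=np.radians(9.33); u=np.array([-np.sin(yaw2),np.cos(yaw2),0])
st(np.array([.4511,-.1275,.1228])+.015*u+.001*np.array([np.cos(yaw2),np.sin(yaw2),0]),9.33)
d=ctrl.get_image("side"); cv2.imwrite("pics/s3raw.png",d)
cv2.imwrite("pics/s3.png",cv2.resize(d[120:220,290:390],None,fx=6,fy=6,interpolation=cv2.INTER_CUBIC))
```

```text
t 7.95 tcp [ 0.4527 -0.1119  0.1556] zyaw 9.54 y [ 0.  0. -1.] F [ 0.8  -0.68 -0.73] M [-0.01 -0.08 -0.  ] w 0.0118
slide now-axes mm [ 0.1 32.8 -3.1]
twist deg [-0.    0.21 -0.  ]
slide new-axes mm [ 0.1 32.8 -3.1]
```

View pics/s3.png

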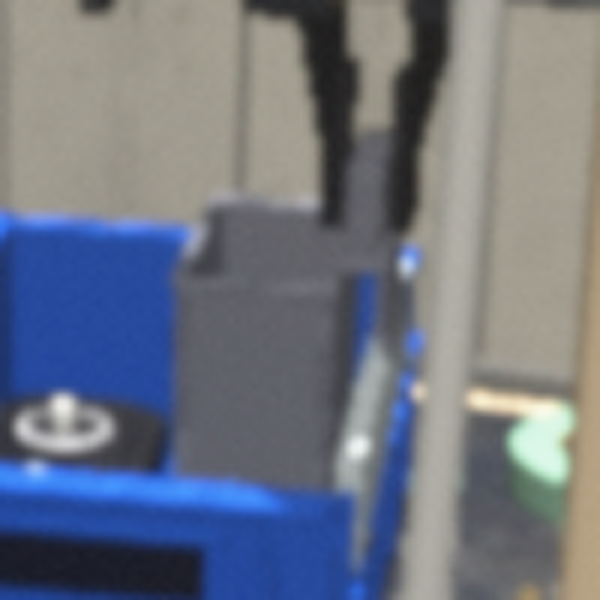

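The rail passes between the cup's back wall (u≈345) and the lip's leg (u≈385–410), so the lip straddles it. I'll descend gently and centre.

Call:
carry_out:
  twist:
    - [0,0.15,0]
    - [0,0,0]
    - [0,0,0]
    - [0,0,0]
    - [0,0,0]
    - [0,0,0]
  slide:
    - [0,0.006,0]
    - [0,0.006,-0.001]
    - [0,0.004,-0.001]
    - [0,0.002,-0.001]
    - [0,0,0]
    - [0,0,0]
  gripper: [255,255,255,255,255,255]

```text
time: 8.6
tcp_pos: [0.4493, -0.1128, 0.1375]
tool_rot: [-1.282, 1.088, -1.088]
force: [-0.5, -0.4, -1.0]
gripper_width: 0.0114
```

Run:
```python
from h import *
yaw2=np.radians(9.33); u=np.array([-np.sin(yaw2),np.cos(yaw2),0])
st(np.array([.4511,-.1275,.1228])+.015*u+.001*np.array([np.cos(yaw2),np.sin(yaw2),0]),9.33)
```

```text
t 8.6 tcp [ 0.4493 -0.1128  0.1375] zyaw 9.35 y [ 0. -0. -1.] F [-0.53 -0.36 -0.97] M [ 0.04 -0.01 -0.02] w 0.0114
slide now-axes mm [-0.2 14.7  0.4]
twist deg [-0.    0.02  0.  ]
slide new-axes mm [-0.2 14.7  0.4]
```

Call:
carry_out:
  twist:
    - [0,0,0]
    - [0,0,0]
    - [0,0,0]
    - [0,0,0]
    - [0,0,0]
    - [0,0,0]
  slide:
    - [0,0.002,0]
    - [0,0.002,0]
    - [0,0.002,0]
    - [0,0.002,0]
    - [0,0.001,0]
    - [0,0,0]
  gripper: [255,255,255,255,255,255]

```text
time: 9.2
tcp_pos: [0.4492, -0.1126, 0.1283]
tool_rot: [-1.282, 1.088, -1.088]
force: [0.1, -0.9, -1.4]
gripper_width: 0.0118
```

Run:
```python
from h import *
st()
```

```text
t 9.2 tcp [ 0.4492 -0.1126  0.1283] zyaw 9.36 y [-0.  0. -1.] F [ 0.13 -0.91 -1.37] M [ 0.03 -0.09  0.04] w 0.0118
```

Call:
carry_out:
  twist:
    - [0,0,0]
    - [0,0,0]
    - [0,0,0]
    - [0,0,0]
    - [0,0,0]
    - [0,0,0]
  slide:
    - [0,0.001,0]
    - [0,0.001,0]
    - [0,0.001,0]
    - [0,0.001,0]
    - [0,0.0005,0]
    - [0,0,0]
  gripper: [255,255,255,255,255,255]

```text
time: 9.8
tcp_pos: [0.4492, -0.1126, 0.124]
tool_rot: [-1.282, 1.088, -1.088]
force: [0.2, -0.6, -1.6]
gripper_width: 0.0118
```

Run:
```python
from h import *
st()
```

```text
t 9.8 tcp [ 0.4492 -0.1126  0.124 ] zyaw 9.36 y [-0.  0. -1.] F [ 0.16 -0.59 -1.62] M [-0.03 -0.06 -0.04] w 0.0118
```

Call:
carry_out:
  twist:
    - [0,0,0]
    - [0,0,0]
    - [0,0,0]
    - [0,0,0]
    - [0,0,0]
  slide:
    - [0,0.0005,0]
    - [0,0.0005,0]
    - [0,0.0005,0]
    - [0,0.0005,0]
    - [0,0,0]
  gripper: [255,255,255,255,255]

```text
time: 10.3
tcp_pos: [0.4493, -0.1127, 0.1222]
tool_rot: [-1.282, 1.088, -1.088]
force: [-0.3, -0.5, 1.8]
gripper_width: 0.0119
```

Run:
```python
from h import *
st()
```

```text
t 10.3 tcp [ 0.4493 -0.1127  0.1222] zyaw 9.36 y [ 0. -0. -1.] F [-0.34 -0.46  1.75] M [0.   0.03 0.01] w 0.0119
```

The tab touched the rail at TCP z = 0.1222 (expected 0.1228) with about 3 N. I'll slide toward -y.

Call:
carry_out:
  twist:
    - [0,0,0]
    - [0,0,0]
    - [0,0,0]
    - [0,0,0]
    - [0,0,0]
    - [0,0,0]
    - [0,0,0]
  slide:
    - [0.001,0,0]
    - [0.0015,0,0]
    - [0.0015,0,0]
    - [0.0015,0,0]
    - [0.0015,0,0]
    - [0.001,0,0]
    - [0,0,0]
  gripper: [255,255,255,255,255,255,255]

```text
time: 11.0
tcp_pos: [0.4511, -0.1216, 0.1219]
tool_rot: [-1.283, 1.086, -1.089]
force: [-0.6, 0.1, 0.2]
gripper_width: 0.0119
```

Call:
carry_out:
  twist:
    - [0,0,0]
    - [0,0,0]
    - [0,0,0]
    - [0,0,0]
  slide:
    - [0.0015,0,0]
    - [0.0015,0,0]
    - [0.001,0,0]
    - [0,0,0]
  gripper: [255,255,255,255]

```text
time: 11.4
tcp_pos: [0.4514, -0.1249, 0.1219]
tool_rot: [-1.282, 1.088, -1.089]
force: [-0.5, 1.2, -1.2]
gripper_width: 0.0118
```

Call:
carry_out:
  twist:
    - [0,0,0]
    - [0,0,0]
    - [0,0,0]
  slide:
    - [0.0015,0,0]
    - [0.0015,0,0]
    - [0,0,0]
  gripper: [255,255,255]

```text
time: 11.7
tcp_pos: [0.4519, -0.1278, 0.1221]
tool_rot: [-1.282, 1.088, -1.089]
force: [0.3, -0.4, -1.9]
gripper_width: 0.0117
```

The contact force is gone, so the tab is probably over the notch. I'll go on 3 mm and probe down.

Call:
carry_out:
  twist:
    - [0,0,0]
    - [0,0,0]
    - [0,0,0]
    - [0,0,0]
    - [0,0,0]
  slide:
    - [0.0015,0,0]
    - [0.0005,0.0005,0]
    - [0,0.0005,0]
    - [0,0.0005,0]
    - [0,0,0]
  gripper: [255,255,255,255,255]

```text
time: 12.2
tcp_pos: [0.4519, -0.1294, 0.1204]
tool_rot: [-1.282, 1.088, -1.088]
force: [1.0, -0.1, -0.8]
gripper_width: 0.012
```

Run:
```python
from h import *
st()
```

```text
t 12.2 tcp [ 0.4519 -0.1294  0.1204] zyaw 9.36 y [-0.  0. -1.] F [ 1.01 -0.13 -0.85] M [-0.   -0.09 -0.03] w 0.012
```

Call:
carry_out:
  twist:
    - [0,0,0]
    - [0,0,0]
    - [0,0,0]
    - [0,0,0]
  slide:
    - [0,0.0007,0]
    - [0,0.0007,0]
    - [0,0.0006,0]
    - [0,0,0]
  gripper: [255,255,255,255]

```text
time: 12.6
tcp_pos: [0.4518, -0.1289, 0.1185]
tool_rot: [-1.281, 1.089, -1.087]
force: [0.0, 1.3, 1.6]
gripper_width: 0.0118
```

Run:
```python
from h import *
st()
```

```text
t 12.6 tcp [ 0.4518 -0.1289  0.1185] zyaw 9.35 y [-0.     0.001 -1.   ] F [0.04 1.27 1.55] M [ 0.51 -0.09  0.07] w 0.0118
```

The reaction toward +y (Fy +1.6 N, Mx 0.5 N·m) means the tab is touching the notch's -y edge. I'll step back 1.5 mm.

Call:
carry_out:
  twist:
    - [0,0,0]
    - [0,0,0]
    - [0,0,0]
    - [0,0,0]
  slide:
    - [-0.0005,0,0]
    - [-0.0005,0,0]
    - [-0.0005,0,0]
    - [0,0,0]
  gripper: [255,255,255,255]

```text
time: 13.0
tcp_pos: [0.452, -0.1282, 0.1185]
tool_rot: [-1.282, 1.087, -1.088]
force: [-0.0, 0.5, -1.9]
gripper_width: 0.0118
```

Run:
```python
from h import *
st()
```

```text
t 13.0 tcp [ 0.452  -0.1282  0.1185] zyaw 9.37 y [ 0.    -0.001 -1.   ] F [-0.04  0.52 -1.91] M [ 0.01 -0.08  0.01] w 0.0118
```

Call:
carry_out:
  twist:
    - [0,0,0]
    - [0,0,0]
    - [0,0,0]
  slide:
    - [0,0.0005,0]
    - [0,0.0005,0]
    - [0,0,0]
  gripper: [255,255,255]

```text
time: 13.3
tcp_pos: [0.4518, -0.1281, 0.1175]
tool_rot: [-1.282, 1.088, -1.088]
force: [-0.1, -0.1, -1.0]
gripper_width: 0.0119
```

Run:
```python
from h import *
st()
```

```text
t 13.3 tcp [ 0.4518 -0.1281  0.1175] zyaw 9.36 y [-0. -0. -1.] F [-0.09 -0.1  -1.  ] M [-0.06 -0.08 -0.02] w 0.0119
```

The force dropped back. I'll continue down.

Call:
carry_out:
  twist:
    - [0,0,0]
    - [0,0,0]
    - [0,0,0]
    - [0,0,0]
  slide:
    - [0,0.0005,0]
    - [0,0.0005,0]
    - [0,0.0005,0]
    - [0,0,0]
  gripper: [255,255,255,255]

```text
time: 13.7
tcp_pos: [0.4518, -0.1279, 0.116]
tool_rot: [-1.282, 1.088, -1.088]
force: [-0.7, 0.4, -0.7]
gripper_width: 0.0117
```

Run:
```python
from h import *
st()
```

```text
t 13.7 tcp [ 0.4518 -0.1279  0.116 ] zyaw 9.36 y [-0.  0. -1.] F [-0.69  0.44 -0.73] M [-0.04 -0.08  0.05] w 0.0117
```

Call:
carry_out:
  twist:
    - [0,0,0]
    - [0,0,0]
    - [0,0,0]
    - [0,0,0]
  slide:
    - [0,0.0005,0]
    - [0,0.0005,0]
    - [0,0.0005,0]
    - [0,0,0]
  gripper: [255,255,255,255]

```text
time: 14.1
tcp_pos: [0.4518, -0.128, 0.1145]
tool_rot: [-1.282, 1.088, -1.088]
force: [-0.2, 0.4, -2.2]
gripper_width: 0.0118
```

Run:
```python
from h import *
st()
```

```text
t 14.1 tcp [ 0.4518 -0.128   0.1145] zyaw 9.36 y [-0.  0. -1.] F [-0.19  0.37 -2.16] M [-0.03 -0.11  0.01] w 0.0118
```

Call:
carry_out:
  twist:
    - [0,0,0]
    - [0,0,0]
    - [0,0,0]
    - [0,0,0]
  slide:
    - [0,0.0004,0]
    - [0,0.0004,0]
    - [0,0.0002,0]
    - [0,0,0]
  gripper: [255,255,255,255]

```text
time: 14.5
tcp_pos: [0.4518, -0.1279, 0.1143]
tool_rot: [-1.282, 1.088, -1.088]
force: [-1.5, 1.0, 6.2]
gripper_width: 0.0117
```

Run:
```python
from h import *
st()
```

```text
t 14.5 tcp [ 0.4518 -0.1279  0.1143] zyaw 9.37 y [ 0. -0. -1.] F [-1.49  0.96  6.25] M [0.11 0.18 0.01] w 0.0117
```

Home: there are 8 N of reaction at exactly 8 mm below the riding height. I'll release and look.

Call:
carry_out:
  twist:
    - [0,0,0]
    - [0,0,0]
    - [0,0,0]
    - [0,0,0]
    - [0,0,0]
  slide:
    - [0,0,0]
    - [0,0,0]
    - [0,0,0]
    - [0,0,0]
    - [0,0,0]
  gripper: [200,160,130,130,130]

```text
time: 15.0
tcp_pos: [0.4518, -0.128, 0.1134]
tool_rot: [-1.282, 1.088, -1.088]
force: [-0.3, 0.2, -0.6]
gripper_width: 0.0394
```

Run:
```python
from h import *
s=st()
d=ctrl.get_image("side"); cv2.imwrite("pics/s4raw.png",d)
cv2.imwrite("pics/s4.png",cv2.resize(d[120:220,290:390],None,fx=6,fy=6,interpolation=cv2.INTER_CUBIC))
```

```text
t 15.0 tcp [ 0.4518 -0.128   0.1134] zyaw 9.36 y [-0.  0. -1.] F [-0.32  0.2  -0.64] M [ 0.01 -0.12  0.01] w 0.0394
```

View pics/s4.png

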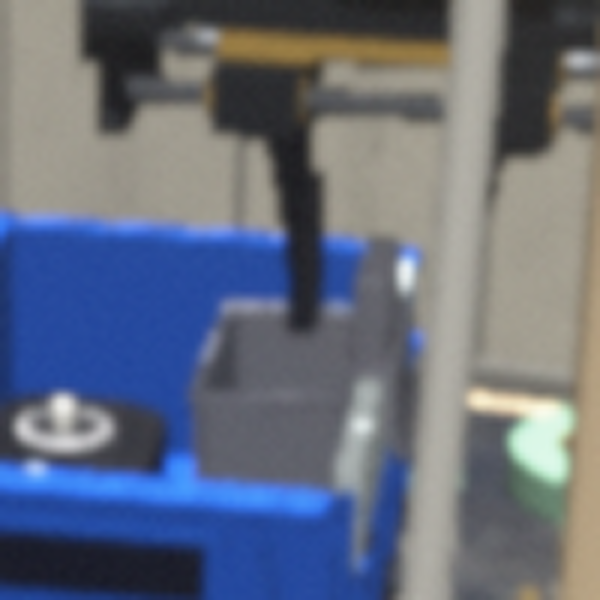

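The cup hangs upright on the rail with its lip down at (370,370), and the fingers are clear on either side of the grip at (300,320) and (490,…). I'll retreat straight up and verify.

Call:
carry_out:
  twist:
    - [0,0,0]
    - [0,0,0]
    - [0,0,0]
    - [0,0,0]
    - [0,0,0]
    - [0,0,0]
    - [0,0,0]
    - [0,0,0]
    - [0,0,0]
    - [0,0,0]
  slide:
    - [0,-0.01,0]
    - [0,-0.02,0]
    - [0,-0.03,0]
    - [0,-0.04,0]
    - [0,-0.04,0]
    - [0.04,0,0]
    - [0.04,0,0]
    - [0.04,0,0]
    - [0.04,0,0]
    - [0,0,0]
  gripper: [130,130,130,130,130,130,130,130,130,130]

```text
time: 16.05
tcp_pos: [0.479, -0.2914, 0.2545]
tool_rot: [-1.282, 1.087, -1.096]
force: [-0.2, 0.7, 0.6]
gripper_width: 0.0424
```

Call:
carry_out:
  twist:
    - [0,0,0]
    - [0,0,0]
    - [0,0,0]
    - [0,0,0]
    - [0,0,0]
  slide:
    - [0.04,0,0]
    - [0.04,0,0]
    - [0.04,0,0]
    - [0,0,0]
    - [0,0,0]
  gripper: [130,130,130,130,130]

```text
time: 16.55
tcp_pos: [0.4969, -0.4039, 0.2534]
tool_rot: [-1.281, 1.09, -1.087]
force: [-0.1, 0.3, 0.3]
gripper_width: 0.0427
```

Run:
```python
from h import *
s=st()
t=ctrl.get_image("top"); d=ctrl.get_image("side")
a=cv2.resize(t[125:255,300:460],(400,325),interpolation=cv2.INTER_CUBIC); b=cv2.resize(d[130:230,260:383],(400,325),interpolation=cv2.INTER_CUBIC)
cv2.imwrite("pics/f.png",np.hstack([a,b])); cv2.imwrite("pics/fs.png",d)
yaw=np.radians(9.33); w=np.array([.4511,-.1275]); c,q=np.cos(yaw),np.sin(yaw)
def X(p): p=np.array(p)/1000; o=w+[c*(.0305)+q*.0015,q*.0305-c*.0015]; return [o[0]+c*p[0]-q*p[1],o[1]+q*p[0]+c*p[1],p[2]+.0275]
P=[X(p) for p in [(25,42,78),(-25,42,78),(25,-42,78),(-36.5,22,111.5),(-24.5,22,111.5),(-36.5,-22,111.5)]]
print("side crop pred",((w2p("side",P)-[260,130])*3.25).round().tolist()); print("top crop pred",((w2p("top",P)-[300,125])*2.5).round().tolist())
```

```text
t 16.55 tcp [ 0.4969 -0.4039  0.2534] zyaw 9.3 y [-0.001  0.002 -1.   ] F [-0.14  0.31  0.28] M [ 0.01 -0.1   0.02] w 0.0427
side crop pred [[201.0, 171.0], [286.0, 178.0], [222.0, 124.0], [312.0, 114.0], [291.0, 113.0], [318.0, 91.0]]
top crop pred [[156.0, 154.0], [166.0, 212.0], [255.0, 140.0], [196.0, 217.0], [194.0, 202.0], [251.0, 209.0]]
```

View pics/f.png

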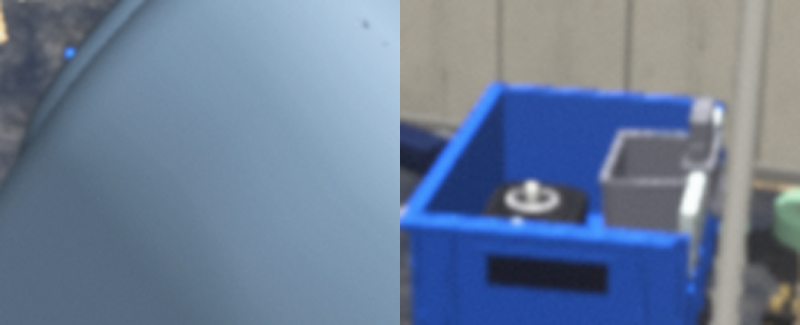

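The top view is blocked by the arm. In the side view the cup sits level and square to the tote, and its corners match the home pose once this camera's known offset of about 2 px downward is allowed for. Handing in.

```bash
python3 -c "
from workcell import ctrl
print(ctrl.hand_in())"
```

```text
the job is handed in; nothing more can be done
None
```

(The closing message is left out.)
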